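Knock the die buttons out of the press cupboard and rack them

ROBOT

A 6-joint arm with a two-finger parallel gripper is mounted at the origin on the work surface. World frame = base frame: x ahead of the robot, y to its left, z up, the work surface at z = 0. Lengths are in m, angles in rad, forces in N, time in s.
With the tool pointing down it reaches from about 0.35 to 0.925 m from the base axis. Payload 6.4 kg.
Tool frame: the origin (TCP) lies midway between the tips of the shut fingers; the grasp point (between the pads) lies robot.pinch_z behind it (robot.pinch_z is the distance from the TCP to the grasp point, in m); z points along the fingers, y is the line along which they close (so a half turn about z gives the same grasp; the last joint's range is limited). The gripper opens to 94 mm and grips with 3 to 60 N. Pads are 16 mm wide; open, the fingers measure 119 mm over their backs; the gripper's body (75 mm by 177 mm) begins 78 mm behind the grasp point.
Start: joints at [-1.414, 0.245, 1.558, -0, 1.339, -0.174], TCP at [0.211, -0.615, 0.205] pointing down, gripper open.
Joint ranges: [-3.13, 3.13], [-1.02, 2.26], [0.13, 2.54], [-0.95, 4.09], [0.21, 2.88], [-2.74, 2.74]. Speed limits (rad/s): [2.57, 2.57, 3.14, 3.14, 3.14, 3.14].

INTERFACE

Orientations are given as a unit quaternion [w, x, y, z].
In Python, from plant import robot, viewer, hand_in gives the robot as it stands (robot), with the cameras (viewer) and the job as plain functions. Calls block until the motion is done:
- robot.movep(position, orientation): joint-space move of the TCP to a pose.
- robot.move_l(position, ori=None, feed=0.15): straight line of the TCP; ori=None keeps the orientation; feed is the mean speed in m/s.
- robot.move_joints(angles): joint-space move.
- robot.ungrasp() and robot.gripper_close(grip_force=None): open the fingers fully, or close them until they stop; grip_force is the grip in N (None keeps the last).
- robot.wait(seconds).
- robot.inverse_kinematics(position, orientation): joint angles nearest the present ones, or None.
- robot.state(): the state.
- viewer.capture(name): name is "scene" or "top" or "wrist"; returns a dict with "img" (420x560x3 uint8, red, green, blue), "K" (3x3 intrinsics, pixels), "eye" and "rotation" of the camera in the world; the wrist camera has in their place "tool_from_camera" (4x4, takes a point from camera to tool coordinates, whose origin is the TCP and whose axes are the flange's). Camera axes: x right, y down, z forward; pixel columns grow to the right and rows downward; lengths in m; the calibration is good to about 2 mm. A picture is of the moment at which its call begins: read the wrist's pose just before it. There is no depth.
A pose or a line that the arm cannot do raises robot.PlanningError and nothing moves.
- hand_in(): hands the job in; it is judged then, once.
The state is a dict: "time_s": time; "joint_positions": joint angles; "qvel": joint speeds; "tau": joint torques, N m; "tcp_pos": TCP position; "ee_rot": TCP orientation; "contact_force": force on the tool from outside, world axes, zero at the start; "wrist_torque": the same for the moment, N m; "grip_width": opening from 0.0 (shut) to 1.0 (fully open); "grip_force": force on a finger pad.
Only numpy, scipy, OpenCV 4.12 (cv2) and the standard library are available. Lean on these libraries where they do the work, as an engineer would, in place of code of your own. Each camera call takes 0.05 s, during which the arm holds its last target. There are 200 camera calls.

TASK

Open up the green bench cupboard: first swing the active (right) door wide open, square to the cupboard or beyond, then press its neighbour's red flush bolt all the way down and swing the passive (left) door just as wide open. With the catch tray still fully in, push every stuck die button down through its hole in the roof so that all of them have dropped onto the tray, then pull the tray out as far as it goes and set each button flat, boss up, in a compartment of its own in the wooden rack, gently and let go. Finish by pushing the empty tray fully back in, leaving both doors standing open and the bolt down, and leave the other things on the bench where they are.

Things in the scene. Friction and masses are not known exactly. Their poses are not given: they have to be found in the camera images.
- button0: brass die button: flange 54 mm across, 12 mm thick, under a round boss 16 mm high (neck 30 mm, head 36 mm across, its upper 6 mm); 140 g. Origin: centre of the flange's underside, z up through the boss. 2 to 4 of them are present. Starts stuck in socket0 of the cupboard's roof, boss up, its top 5.5 mm below the roof's top face, held by two sprung balls under its head.
- button1: brass die button: flange 54 mm across, 12 mm thick, under a round boss 16 mm high (neck 30 mm, head 36 mm across, its upper 6 mm); 140 g. Origin: centre of the flange's underside, z up through the boss. 2 to 4 of them are present. Starts stuck in socket1. To free it push straight down on the boss through the hole: about 10 N; it lets go about 7 mm down, 20 mm is sure.
- button2: brass die button: flange 54 mm across, 12 mm thick, under a round boss 16 mm high (neck 30 mm, head 36 mm across, its upper 6 mm); 140 g. Origin: centre of the flange's underside, z up through the boss. 2 to 4 of them are present. Starts stuck in socket2. Once free it drops 36 mm onto the tray's felt and lies flat, boss up.
- button3: brass die button: flange 54 mm across, 12 mm thick, under a round boss 16 mm high (neck 30 mm, head 36 mm across, its upper 6 mm); 140 g. Origin: centre of the flange's underside, z up through the boss. 2 to 4 of them are present. Starts stuck in socket3, like the others in theirs.
- rack: loose pale wooden rack, 150 x 150 x 15 mm, on the bench to the robot's right, divided 2 x 2 into compartments 67 x 67 mm inside; walls 5 mm thick and 10 mm above the floor, floor 5 mm thick. Origin: centre of its underside; walls run along its x and y; compartment centres at x = +-36 mm, y = +-36 mm.
- cupboard: fixed green steel cupboard, 304 mm wide (y), roof top 172 mm high, 20 mm thick. Origin: centre of its base; +x to its back, doors' outer face at x = -113 mm, roof's front edge at -65 mm, an open-topped recess between. Four square access holes 40 x 40 mm through the roof at x = 0: socket0 at y = -99 mm (robot's right), socket1 -33, socket2 +33, socket3 +99 mm. Doors 30 to 165 mm high.
- active_door (a joint): active door (right as the robot sees it, hinged on its right edge), rad: 0 closed, grows to 2.0 as it swings out towards the robot. Stays where it is left (friction 0.06 N m). Closed, its back lip covers the flush bolt from above and it overlaps the passive door's stile, so it must open first.
- passive_door (a joint): passive door (left as the robot sees it, hinged on its left edge), rad: 0 closed, grows to 2.0 as it swings out towards the robot. Stays where it is left. Held by the flush bolt and by the active door. Its aluminium stile reaches 55 mm past the free edge of the door, behind the active door.
- active_handle (a point): grip point on the active door's vertical round brass pull bar: bar 10 mm in diameter, 40 mm out from the door face, 115 mm from the hinge; top of the bar at 155 mm, this point at 130 mm above the bench. Moves with the door. Its stays to the door are below 103 mm; above that the bar stands free, can be pinched from above and turns between the fingers.
- active_hinge (a point): point on the active door's vertical hinge line (right edge of the cupboard front), 130 mm above the bench; its x and y axes turn with the door, and equal the cupboard's when the door is closed.
- passive_handle (a point): grip point on the passive door's vertical round brass pull bar: bar 10 mm in diameter, 40 mm out from the door face, 115 mm from the hinge; top of the bar at 155 mm, this point at 130 mm above the bench. Moves with the door. Its stays to the door are below 103 mm; above that the bar stands free, can be pinched from above and turns between the fingers.
- passive_hinge (a point): point on the passive door's vertical hinge line (left edge of the cupboard front), 130 mm above the bench; its x and y axes turn with the door, and equal the cupboard's when the door is closed.
- flush_bolt (a joint): flush bolt on the passive door's stile, m: 0 shot up into the keeper (locked), 0.022 fully down (released; it is clear of the keeper from 0.013 on). Stays where it is left (friction 2.5 N).
- bolt_thumb (a point): red thumb-piece of the flush bolt, 26 mm wide, 8 mm thick, sticking out towards the robot: this point is on its upper face, 8 mm from its free end, 118 mm above the bench when locked. Reached from above once the active door is open (roof edge and keeper lie 20 mm or more behind). Press it down to release.
- tray (a joint): catch tray behind both doors, m: 0 fully in, 0.130 fully pulled out towards the robot. Black, 270 mm wide, 116 mm deep, walls reaching 15 mm above its floor. Friction 2 N. It comes out only with both doors open, and stands under the sockets only when in.
- tray_handle (a point): grip point of the tray's yellow upright tab, in the recess in front of the tray: 14 mm wide (y) and 12 mm thick (x), from 102 to 144 mm above the bench, this point at 131 mm, 25 mm in front of the roof's edge when the tray is in. Can be pinched from above across its 14 mm width once the doors are open. Moves with the tray.
- tray_floor (a point): centre of the tray's floor, 102 mm above the bench, level; moves with the tray; exactly under the row of sockets when the tray is in.
- ruler: steel ruler, 200 x 25 x 4 mm, loose on the bench; not part of the job, leave it where it is. Origin: centre of its underside.
- jar: small jar, 52 mm across, 55 mm high, loose on the bench; not part of the job, leave it where it is. Origin: centre of its underside.
- scraper: scraper with a handle, 160 mm long, loose on the bench; not part of the job, leave it where it is. Origin: centre of its underside.
- waxblock: blue wax block, 70 x 40 x 28 mm, loose on the bench; not part of the job, leave it where it is. Origin: centre of its underside.
- weight: dark steel weight, 44 mm across, 35 mm high, loose on the bench; not part of the job, leave it where it is. Origin: centre of its underside.

How it is judged:
On the way, in this order (a step that is already met when the one before it is completed fails the run):
1. the active door is wide open (more than 1.3 rad) (value of joint active_door above 1.3 rad), for 0.2 s.
2. the flush bolt is pressed down (more than 17 mm) (value of joint flush_bolt above 0.017 m), for 0.2 s.
3. the passive door is wide open (more than 1.3 rad) (value of joint passive_door above 1.3 rad), for 0.2 s.
4. every die button lies in the catch tray, the tray still in (within 15 mm) (z of button0 in the frame of tray_floor between -0.01 and 0.008 m and x of button0 in the frame of tray_floor between -0.06 and 0.06 m and z of button1 in the frame of tray_floor between -0.01 and 0.008 m and x of button1 in the frame of tray_floor between -0.06 and 0.06 m and z of button2 in the frame of tray_floor between -0.01 and 0.008 m and x of button2 in the frame of tray_floor between -0.06 and 0.06 m and z of button3 in the frame of tray_floor between -0.01 and 0.008 m and x of button3 in the frame of tray_floor between -0.06 and 0.06 m and value of joint tray below 0.015 m), for 0.2 s.
5. the tray is pulled out (more than 115 mm) (value of joint tray above 0.115 m), for 0.2 s.
At the end, for the whole second after the job is handed in: every die button lies flat and boss up (within 7 degrees), at rest on the floor of a rack compartment, within 15 mm of its centre along each side; the tray is back in (within 12 mm); both doors stand open (more than 1.15 rad) and the bolt is down (more than 15 mm) ((x of button0 in the frame of rack between -0.051 and -0.021 m or x of button0 in the frame of rack between 0.021 and 0.051 m) and (y of button0 in the frame of rack between -0.051 and -0.021 m or y of button0 in the frame of rack between 0.021 and 0.051 m) and z of button0 in the frame of rack between 0 and 0.01 m and angle between each of button0, button1, button2, button3's own z axis and vertical below 0.12 rad and linear speed of each of button0, button1, button2, button3 below 0.02 m/s and (x of button1 in the frame of rack between -0.051 and -0.021 m or x of button1 in the frame of rack between 0.021 and 0.051 m) and (y of button1 in the frame of rack between -0.051 and -0.021 m or y of button1 in the frame of rack between 0.021 and 0.051 m) and z of button1 in the frame of rack between 0 and 0.01 m and (x of button2 in the frame of rack between -0.051 and -0.021 m or x of button2 in the frame of rack between 0.021 and 0.051 m) and (y of button2 in the frame of rack between -0.051 and -0.021 m or y of button2 in the frame of rack between 0.021 and 0.051 m) and z of button2 in the frame of rack between 0 and 0.01 m and (x of button3 in the frame of rack between -0.051 and -0.021 m or x of button3 in the frame of rack between 0.021 and 0.051 m) and (y of button3 in the frame of rack between -0.051 and -0.021 m or y of button3 in the frame of rack between 0.021 and 0.051 m) and z of button3 in the frame of rack between 0 and 0.01 m and value of joint tray below 0.012 m and value of joint each of active_door, passive_door above 1.15 rad and value of joint flush_bolt above 0.015 m and angle between rack's own z axis and vertical below 0.06 rad); the robot touches nothing.
It fails at once if one of the bystanders (ruler, jar, scraper, wax block, weight) is moved more than 4 cm (distance of any of ruler, jar, scraper, waxblock, weight from where it was at the start of the episode above 0.04 m).
Of button0, button1, button2, button3 only 2 to 4 are there at a start; the rules pass over those that are not, and their reading is None.
At some moment in a run one of rack, button0, button1, button2, button3 may be knocked a few centimetres aside while the robot is not near it.
It also fails if it takes over 210 s, if anything falls off the work surface, if the arm or the gripper's body presses on something with over 40 N, if the wrist force passes 120 N, or if a joint passes its speed limit or range.

## Working session

There is one attempt and no reset: what is moved stays moved. The work goes in short steps, each a Python script; the robot and the scene stay as the last script left them, time stands still between calls to the robot, and variables do not carry over. Pictures are saved under pics/ and viewed, at most 14 in all, crops included, and the job is handed in when it is done.

```bash
ls; mkdir -p pics
python3 - <<'E'
from plant import robot, viewer, hand_in
import cv2
for n in ("scene","top"):
    c=viewer.capture(n); cv2.imwrite(f"pics/{n}0.png",cv2.resize(c["img"][:,:,::-1],(800,600),interpolation=cv2.INTER_CUBIC))
    print(n,c["K"],c["eye"],c["rotation"])
s=robot.state(); print(s, robot.pinch_z)
print(viewer.capture("wrist")["tool_from_camera"])
E
```

```text
pics
plant.py
scene [[403.81408832   0.         269.3017317 ]
 [  0.         403.81408832 212.40053115]
 [  0.           0.           1.        ]] [0.93489999 0.6066528  0.98066488] [-0.10222066  0.29337292  0.89367726 -0.3237657 ]
top [[399.46670757   0.         286.59626046]
 [  0.         399.46670757 212.79515709]
 [  0.           0.           1.        ]] [0.45593894 0.02013586 1.13395772] [ 0.01475167 -0.69626379  0.71724838 -0.02353476]
{'time_s': 0.1, 'joint_positions': array([-1.41406909e+00,  2.45713626e-01,  1.55888577e+00, -2.66628355e-05,
        1.33868673e+00, -1.74117757e-01]), 'qvel': array([ 0.00096071, -0.0002446 , -0.00379347,  0.00064013, -0.00063772,
        0.00018427]), 'tau': array([ 8.65924267e-05, -4.16908765e+01, -3.15528023e+01,  6.86747767e-02,
        3.09770450e-02, -5.85532825e-05]), 'tcp_pos': array([ 0.21105007, -0.61421481,  0.20447853]), 'ee_rot': array([-8.46817133e-04,  9.86348010e-01,  1.64672054e-01, -5.60832344e-06]), 'contact_force': array([0.56359487, 0.37468859, 0.73251202]), 'wrist_torque': array([0.00569977, 0.0608761 , 0.00865611]), 'grip_force': 0.0, 'grip_width': 0.9990900805152161} 0.0188
[[-2.78273986e-04 -9.73699377e-01 -2.27836444e-01  6.58784780e-02]
 [ 9.99999924e-01 -3.32817785e-04  2.00979720e-04  3.92377478e-04]
 [-2.71521849e-04 -2.27836371e-01  9.73699396e-01 -1.79998147e-01]
 [ 0.00000000e+00  0.00000000e+00  0.00000000e+00  1.00000000e+00]]
```

View pics/top0.png

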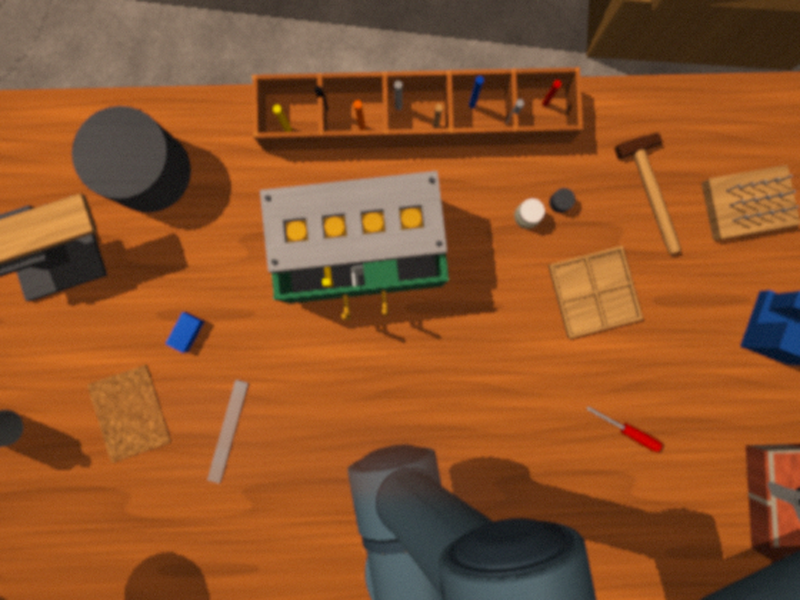

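View pics/scene0.png

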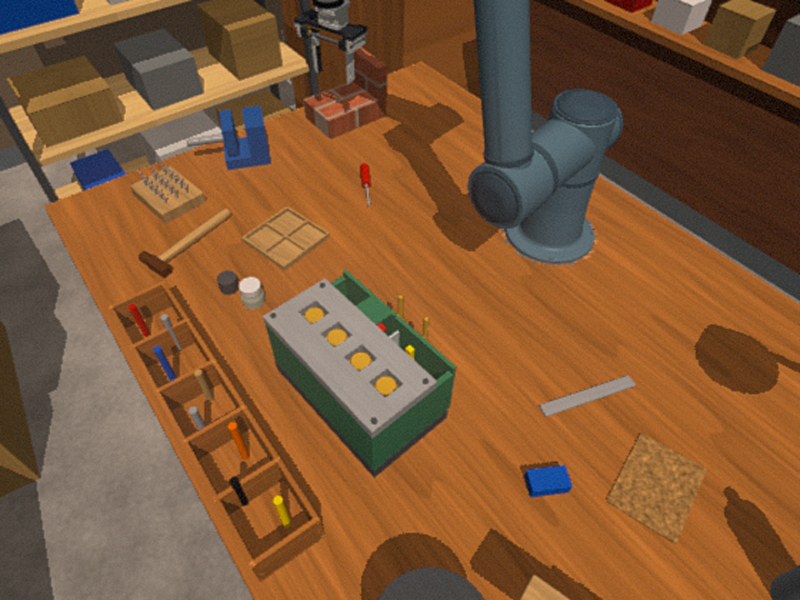

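The top view shows all four buttons (297,231)…(411,218), the roof corners at (263,190), (439,173), (446,250), (270,272), and the rack around (597,292). I'll fit rough poses from these, then refine them with the wrist camera.

```bash
cat > h.py <<'E'
from plant import robot, viewer, hand_in
import numpy as np, cv2
from scipy.spatial.transform import Rotation as R
def q2m(q): return R.from_quat(np.roll(q,-1)).as_matrix()
def m2q(m): return np.roll(R.from_matrix(m).as_quat(),1)
def down(th):
    "tool down, tool y (closing line) at world angle th"
    y=np.array([np.cos(th),np.sin(th),0]); z=np.array([0,0,-1.]); x=np.cross(y,z)
    return m2q(np.column_stack([x,y,z]))
def cam(n):
    if n=="wrist":
        s=robot.state(); c=viewer.capture(n); T=np.array(c["tool_from_camera"]); M=q2m(s["ee_rot"])
        return c["img"],np.array(c["K"]),s["tcp_pos"]+M@T[:3,3],M@T[:3,:3]
    c=viewer.capture(n); return c["img"],np.array(c["K"]),np.array(c["eye"]),q2m(c["rotation"])
def p2w(C,uv,z):
    _,K,e,M=C; d=M@np.linalg.inv(K)@np.array([uv[0],uv[1],1.]); return e+d*(z-e[2])/d[2]
def w2p(C,p):
    _,K,e,M=C; q=K@(M.T@(np.asarray(p)-e)); return q[:2]/q[2]
def save(C,name,box=None,f=1.4286):
    im=C[0][:,:,::-1]
    if box: im=im[box[1]:box[3],box[0]:box[2]]
    cv2.imwrite("pics/"+name,cv2.resize(im,None,fx=f,fy=f,interpolation=cv2.INTER_CUBIC))
def fit(loc,w):
    "2D rigid fit -> origin, yaw, rms residual"
    loc=np.array(loc,float);w=np.array(w)[:,:2]; a=loc-loc.mean(0); b=w-w.mean(0)
    th=np.arctan2((a[:,0]*b[:,1]-a[:,1]*b[:,0]).sum(),(a*b).sum()); Rm=np.array([[np.cos(th),-np.sin(th)],[np.sin(th),np.cos(th)]])
    o=w.mean(0)-Rm@loc.mean(0); return o,th,np.sqrt((((loc@Rm.T+o)-w)**2).sum(1).mean())
E
python3 - <<'E'
from h import *
C=cam("top")
px=lambda L:[(u*.7,v*.7) for u,v in L]
w=[p2w(C,p,.172) for p in px([(446,250),(270,272)])]; print(w)
hs=[p2w(C,p,.1665) for p in px([(411,218),(373,222),(335,226),(297,231)])]
o,th,r=fit([(0,-.099),(0,-.033),(0,.033),(0,.099)],hs); print("cup",o,th,r)
rk=[p2w(C,p,.015) for p in px([(550,263),(622,247),(643,320),(570,338)])]
print("rack",fit([(.075,.075),(.075,-.075),(-.075,-.075),(-.075,.075)],rk))
robot.movep([o[0]-.1,o[1],.36],down(np.pi/2+th))
s=robot.state();print(s["tcp_pos"],s["joint_positions"])
W=cam("wrist"); save(W,"w1.png")
E
```

```text
[array([ 0.59786663, -0.05744945,  0.172     ]), array([0.56889625, 0.24112598, 0.172     ])]
cup [0.64740881 0.09781967] 0.08611945276239415 0.000940558879517218
rack (array([ 0.52951491, -0.36403137]), np.float64(0.2120735413302057), np.float64(0.0019124435210704004))
[0.54752719 0.09719606 0.35974302] [-2.81524886e-02 -6.08217058e-02  1.60799459e+00 -1.07993542e-04
  1.59482516e+00 -1.68390055e+00]
```

View pics/w1.png

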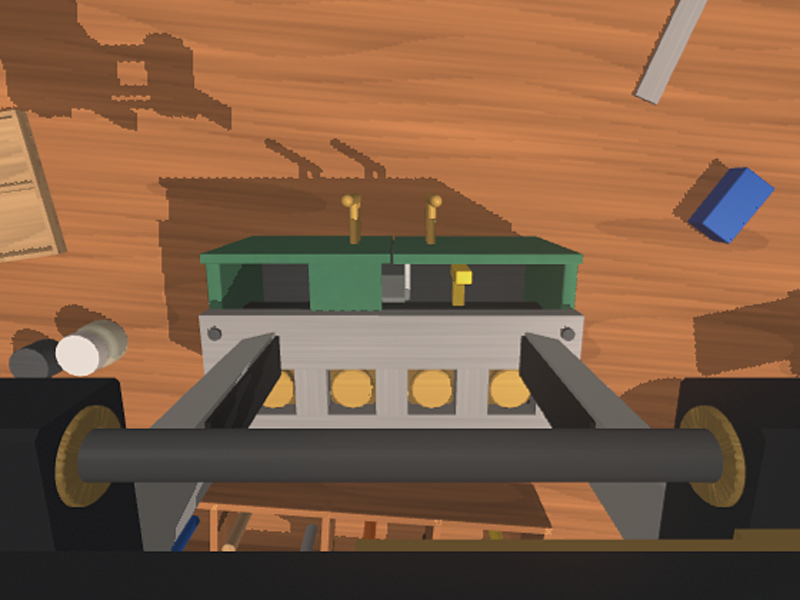

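The wrist view shows the roof's front corners at (201,316) and (582,316), sockets 1 and 2 at (352,388) and (431,389), the handle tops at (349,201) and (435,201), and the yellow tab at (463,275).

Run:
```python
from h import *
W=cam("wrist")
px=lambda L:[(u*.7,v*.7) for u,v in L]
A=[p2w(W,p,.172) for p in px([(201,315.5),(582,315)])]+[p2w(W,p,.1665) for p in px([(352,388),(431,389)])]
L=[(-.065,-.152),(-.065,.152),(0,-.033),(0,.033)]
o,th,r=fit(L,A);print("cup",o,th,r)
c,s=np.cos(th),np.sin(th);Rm=np.array([[c,-s],[s,c]])
for p,z in [((349,201),.155),((435,201),.155),((463,275),.144)]:
    print(Rm.T@(p2w(W,(p[0]*.7,p[1]*.7),z)[:2]-o))
for h in ("cup",):
  for l in [(-.153,-.037),(-.153,.037)]: print(o+Rm@np.array(l))
ps=robot.state()["joint_positions"];print(ps)
```

```text
cup [0.64863519 0.09880358] 0.08510157593363878 0.0012535133825298723
[-0.15272993 -0.03296442]
[-0.1527053   0.03430585]
[-0.09181144  0.05940031]
[0.49933385 0.04893265]
[0.49304393 0.12266485]
[-2.80633284e-02 -6.08923382e-02  1.60795587e+00 -6.35699388e-05
  1.59484813e+00 -1.68393895e+00]
```

```bash
cat >> h.py <<'E'
O=np.array([.64864,.09880]);TH=.0851
def rot(a): return np.array([[np.cos(a),-np.sin(a)],[np.sin(a),np.cos(a)]])
def W(x,y): return O+rot(TH)@np.array([x,y])
def toL(p): return rot(TH).T@(np.asarray(p)[:2]-O)
def door(sgn,end=1.78,n=13,z=.116,grip=12):
    "sgn -1 active(right) +1 passive(left); pinch the bar and swing"
    hx,hy=-.113,.149*sgn
    def pose(a):
        l=np.array([hx,hy])+rot(-sgn*a)@np.array([-.04,-.115*sgn])
        th=TH+np.pi/2-sgn*(.35+a)
        th+= -np.pi if sgn<0 else 0
        return W(*l),th
    p,th=pose(0)
    robot.movep([*p,.25],down(th)); robot.move_l([*p,z]); robot.gripper_close(grip)
    s=robot.state();print("grip",s["grip_width"],s["grip_force"],s["joint_positions"][5]); off=np.zeros(2)
    f0=s["contact_force"]
    for a in np.linspace(0,end,n)[1:]:
        p,th=pose(a); robot.move_l([*(p+off),z],down(th),feed=.12)
        s=robot.state(); f=(s["contact_force"]-f0)[:2]; off=off+np.clip(f*3e-4,-.004,.004)
        print(round(a,2),f.round(1),s["contact_force"][2].round(1),(off*1e3).round(1),round(s["grip_width"],3))
        if np.linalg.norm(f)>45: print("STOP");return
    robot.ungrasp(); robot.move_l([*(p+off),.28],feed=.3)
E
python3 - <<'E'
from h import *
door(-1)
C=cam("top"); save(C,"t2.png",(130,90,480,330),2.25); print(robot.state()["time_s"])
E
```

```text
grip 0.1051804430865148 12.000418603420258 1.0130104390180836
0.15 [ 2.1 -1. ] -4.2 [ 0.6 -0.3] 0.105
0.3 [ 3.4 -1.3] -3.5 [ 1.7 -0.7] 0.102
0.45 [0.3 1.7] -1.3 [ 1.7 -0.2] 0.105
0.59 [2.2 1. ] -2.8 [2.4 0.1] 0.102
0.74 [0.  2.4] -0.9 [2.4 0.8] 0.105
0.89 [-1.4  3.1] -0.7 [2.  1.7] 0.106
1.04 [2.  2.2] -2.9 [2.6 2.4] 0.107
1.19 [-4.5  2.3] 3.3 [1.2 3.1] 0.104
1.34 [-0.3  2.6] -0.5 [1.1 3.8] 0.104
1.48 [-5.5  1.2] 2.5 [-0.5  4.2] 0.104
1.63 [-2.3  1.9] 0.4 [-1.2  4.8] 0.103
1.78 [-5.5 -0.7] 2.5 [-2.9  4.6] 0.101
13.4
```

View pics/t2.png

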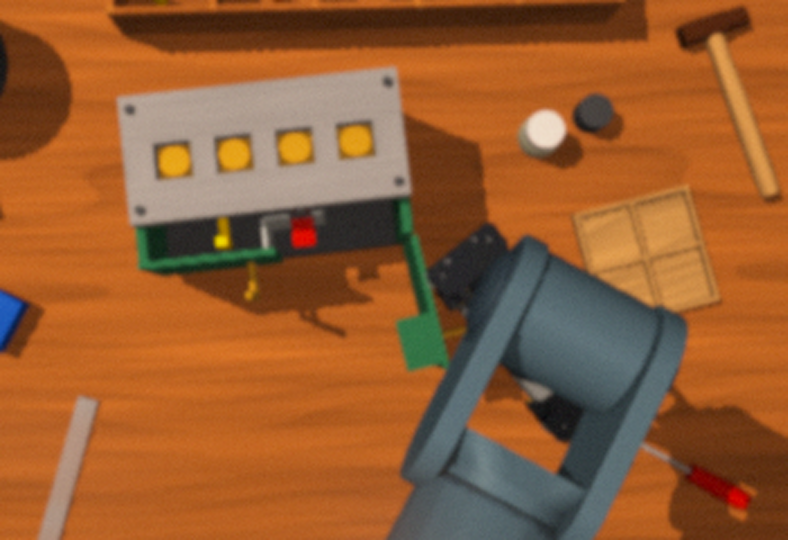

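The active door stands open. The red thumb-piece spans crop rows 218–247 at column 304, with its free end at 247.

Run:
```python
from h import *
C=cam("top")
f=lambda u,v:(130+u/2.25,90+v/2.25)
for p in [(304,246),(304,220)]: print(toL(p2w(C,f(*p),.118)))
b=toL(p2w(C,f(304,246),.118))+[.009,0]; print("bolt",b)
robot.gripper_close(10)
p=W(*b); th=TH-np.pi/2
robot.movep([*p,.25],down(th)); robot.move_l([*p,.125]); z0=robot.state()["contact_force"][2]
for z in (.112,.105,.099,.0945):
    robot.move_l([*p,z],feed=.05); s=robot.state(); print(z,s["contact_force"][2]-z0,s["tcp_pos"][2])
robot.move_l([*p,.25],feed=.3); robot.ungrasp()
door(+1)
C=cam("top"); save(C,"t3.png",(130,90,480,330),2.25); print(robot.state()["time_s"])
```

```text
[-0.10473845 -0.02957677]
[-0.07531012 -0.03289213]
bolt [-0.09573845 -0.02957677]
0.112 0.468018826497291 0.11165061123625705
0.105 0.5998916326198922 0.10443639378120868
0.099 0.6313843611740141 0.09842134785892476
0.0945 6.110254478704851 0.09612983681069365
grip 0.1013858127991857 12.000695765018463 -1.2915334386769481
0.15 [1.4 0.6] -3.5 [0.4 0.2] 0.1
0.3 [1.9 1.4] -3.3 [1.  0.6] 0.105
0.45 [ 1.2 -1.2] -3.5 [1.3 0.3] 0.105
0.59 [ 3.4 -1. ] -4.6 [ 2.4 -0. ] 0.104
0.74 [ 0.5 -2.8] -2.1 [ 2.5 -0.9] 0.103
0.89 [ 2.3 -2.7] -5.2 [ 3.2 -1.7] 0.103
1.04 [-1.1 -4.2] -0.7 [ 2.9 -2.9] 0.102
1.19 [-2.3 -4.6] 0.4 [ 2.2 -4.3] 0.103
1.34 [-2.1 -5. ] -0.6 [ 1.5 -5.8] 0.101
1.48 [-4.9 -4.2] 2.5 [ 0.1 -7.1] 0.105
1.63 [-6.  -3.7] 3.6 [-1.7 -8.2] 0.102
1.78 [-6.5 -2.6] 2.7 [-3.7 -9. ] 0.102
31.625
```

View pics/t3.png

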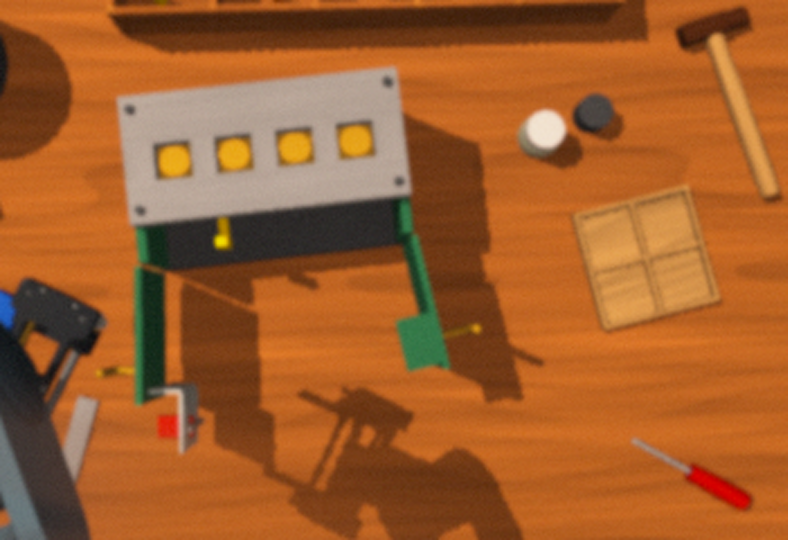

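Both doors are open and the bolt is at its stop. Next I push the buttons through.

Run:
```python
from h import *
C=cam("top")
for p in [(190,388),(182,450),(160,437),(160,415)]: print(p,toL(p2w(C,(130+p[0]/2.25,90+p[1]/2.25),.15)))
robot.gripper_close(10); th=TH-np.pi/2
robot.move_l([*robot.state()["tcp_pos"][:2],.30],feed=.3)
for y in (.099,.033,-.033,-.099):
    p=W(0,y); robot.movep([*p,.20],down(th)); f0=robot.state()["contact_force"]
    robot.move_l([*p,.16],feed=.05); f1=robot.state()["contact_force"]-f0
    robot.move_l([*p,.142],feed=.05); f=robot.state()["contact_force"]-f0; print(y,f1.round(1),f.round(1))
    robot.move_l([*p,.20],feed=.2)
p=W(-.17,0); robot.movep([*p,.32],down(th+np.pi)); robot.ungrasp()
Wc=cam("wrist"); save(Wc,"w4.png"); print(robot.state()["time_s"])
C=cam("top"); save(C,"t4.png",(130,90,480,330),2.25)
```

```text
(190, 388) [-0.24746761  0.10975834]
(182, 450) [-0.31287511  0.12536397]
(160, 437) [-0.29622606  0.14752209]
(160, 415) [-0.2726837   0.14507644]
0.099 [-1.   2.5  2.6] [ 0.5  0.1 -0.5]
0.033 [-1.7 -1.9  3.2] [-0.2 -0.9  0.5]
-0.033 [0.3 0.2 5.4] [ 0.9 -0.2  0.8]
-0.099 [-1.9  1.4  3.2] [-0.9  1.3  1.9]
47.1333
```

View pics/w4.png

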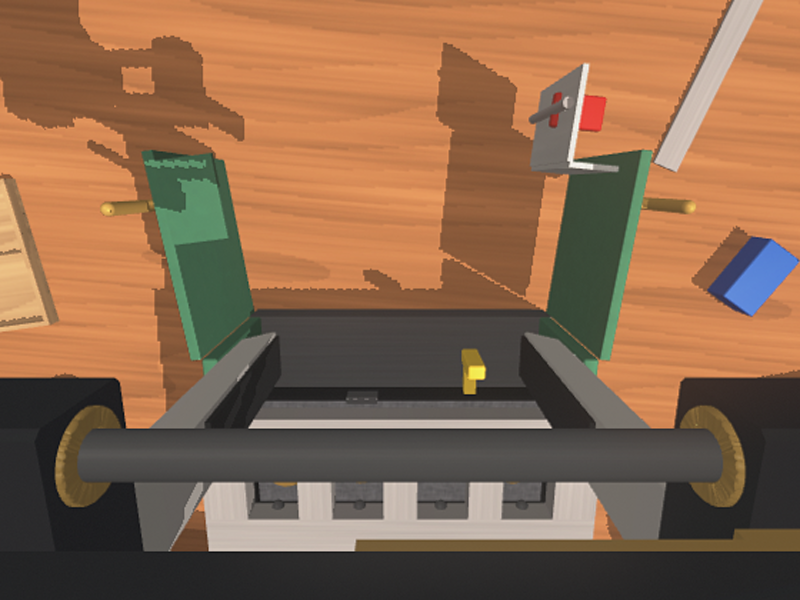

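View pics/t4.png

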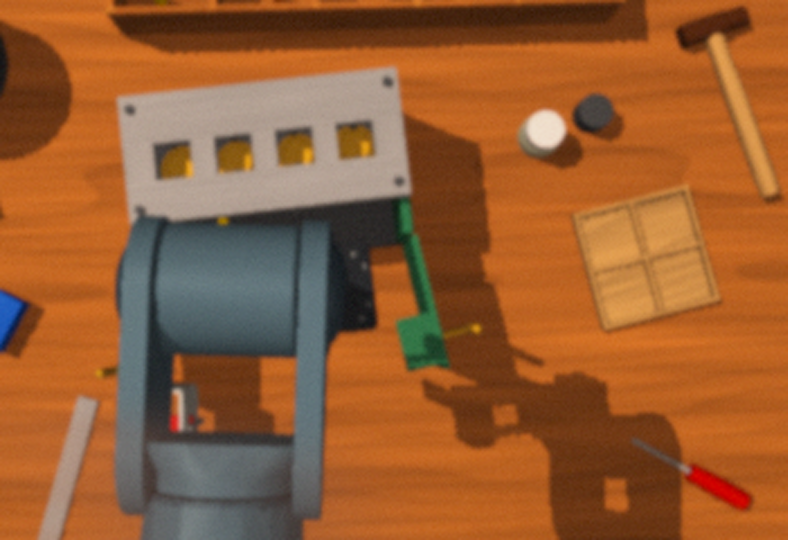

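All four buttons lie on the tray. Next I pull it out.

Run:
```python
from h import *
th=TH-np.pi/2
p=W(-.091,.059); robot.movep([*p,.22],down(th)); robot.move_l([*p,.114]); robot.gripper_close(25)
s=robot.state();print(s["grip_width"],s["grip_force"])
f0=s["contact_force"]
for x in (.06,.12,.128,.131):
    q=W(-.091-x,.059); robot.move_l([*q,.114],feed=.08); print(x,(robot.state()["contact_force"]-f0).round(1),toL(robot.state()["tcp_pos"]))
robot.ungrasp(); robot.move_l([*q,.25],feed=.3)
p=W(-.25,0); robot.movep([*p,.33],down(th)); s=robot.state();print(s["time_s"],s["joint_positions"])
Wc=cam("wrist"); save(Wc,"w5.png")
p=W(.0,-.1);
try: robot.movep([.4,-.4,.35],down(th-.0))
except Exception as e: print(e)
C=cam("top"); save(C,"t5.png",(130,90,480,330),2.25)
```

```text
0.14884832498468717 24.99955415725708
0.06 [-2.5 -0.1  3.1] [-0.15171072  0.06011895]
0.12 [-2.5  0.5  2.6] [-0.21170277  0.06012584]
0.128 [-2.9  1.5  3. ] [-0.21982453  0.06014787]
0.131 [ 6.6  2.2 -4.1] [-0.22073415  0.0601125 ]
56.6667 [-8.89586913e-02 -4.41945395e-01  1.97525031e+00  4.14985914e-04
  1.61079996e+00  1.39778987e+00]
```

View pics/t5.png

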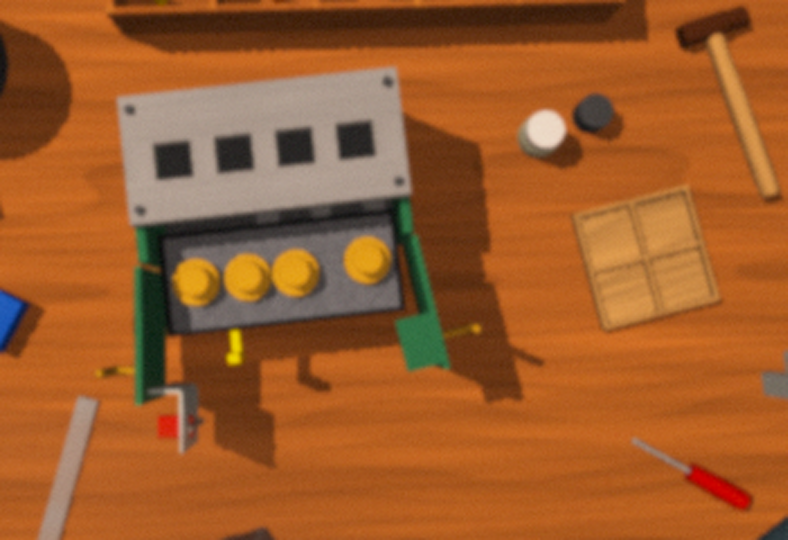

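View pics/w5.png

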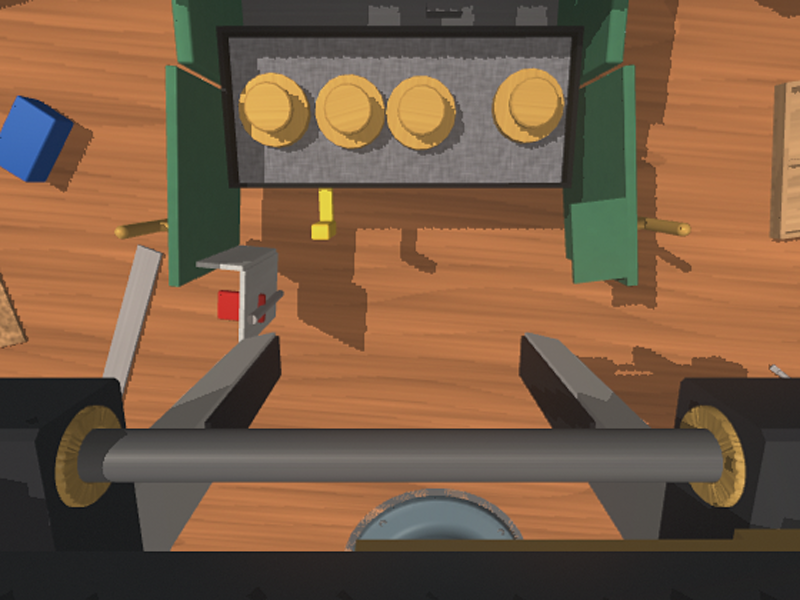

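The wrist view shows boss tops at about (267,107), (350,111), (421,111) and (535,104). The rack's corners in the t5 crop are (574,215), (688,187), (719,300) and (606,329).

```bash
cat >> h.py <<'E'
def pick(l):
    "l: local xy of button"
    q=W(min(l[0],-.134),l[1]); robot.movep([*q,.23],down(TH)); robot.move_l([*q,.1185],feed=.12)
    robot.gripper_close(25); robot.wait(.2); robot.move_l([*q,.24],feed=.2)
    s=robot.state(); print("pick",s["grip_width"].__round__(3),round(s["grip_force"],1),s["contact_force"].round(1)); return s["grip_force"]>5
def place(ro,rth,i):
    q=ro+rot(rth)@(.036*np.array([(1,-1),(1,1),(-1,-1),(-1,1)][i])); o=down(rth-np.pi/4)
    robot.movep([*q,.14],o); robot.move_l([*q,.0225],feed=.1); robot.ungrasp(); robot.wait(.2); robot.move_l([*q,.14],feed=.25)
E
python3 - <<'E'
from h import *
c=viewer.capture("wrist");T=np.array(c["tool_from_camera"]);M=q2m(down(TH-np.pi/2));t=np.array([*W(-.25,0),.33])
Wc=(None,np.array(c["K"]),t+M@T[:3,3],M@T[:3,:3])
B=[toL(p2w(Wc,(u*.7,v*.7),.130)) for u,v in [(267,107),(350,111),(421,111),(535,104)]]
C=cam("top"); g=lambda u,v:(130+u/2.25,90+v/2.25)
print(B,[toL(p2w(C,g(*p),.13)) for p in [(193,277),(246,273),(294,268),(366,257)]])
ro,rth,r=fit([(.075,.075),(.075,-.075),(-.075,-.075),(-.075,.075)],[p2w(C,g(*p),.015) for p in [(574,215),(688,187),(719,300),(606,329)]])
print(ro,rth,r)
np.save("B.npy",np.array(B)); np.save("rack.npy",[*ro,rth])
print([np.round(robot.inverse_kinematics([*(ro+rot(rth)@np.array([sx*.036,sy*.036])),.0225],down(rth-np.pi/4)),2) is not None for sx in(1,-1) for sy in (1,-1)])
# wrist look at rack
robot.movep([ro[0]-.08,ro[1]+.0,.3],down(rth-np.pi/2)); save(cam("wrist"),"w6.png"); 
Wc=cam("wrist"); print([w2p(Wc,[*(ro+rot(rth)@np.array(p)),.015])/.7 for p in [(.075,.075),(.075,-.075),(-.075,-.075),(-.075,.075)]])
print(robot.state()["time_s"])
E
```

```text
[array([-0.12906753,  0.09766415]), array([-0.13187211,  0.03629354]), array([-0.13188418, -0.01635965]), array([-0.12702568, -0.10060183])] [array([-0.12625432,  0.09697078]), array([-0.12855467,  0.03778151]), array([-0.12910787, -0.01609048]), array([-0.12603561, -0.0975399 ])]
[ 0.5290596  -0.36421245] 0.2199429566566556 0.0018654759403232656
[True, True, True, True]
[array([334.42317059,  83.69603887]), array([501.44471794,  83.73632929]), array([494.00891354, 249.9779699 ]), array([339.18441332, 250.01163828])]
59.1167
```

View pics/w6.png

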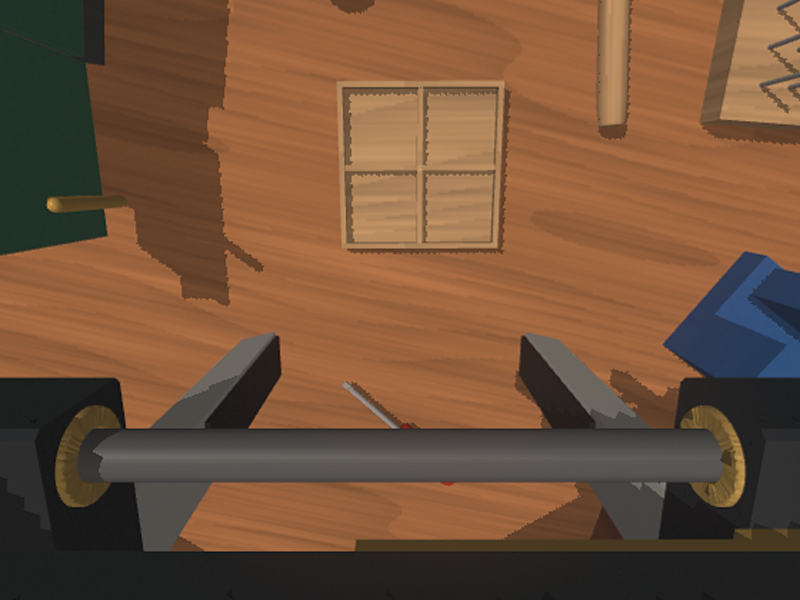

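The rack's corners in the wrist view are (336,82), (505,81), (501,249) and (342,249). I'll refine the fit from them, then place the first button.

```bash
cat >> h.py <<'E'
def ring(C,ro,rth):
    "mean colours just outside the rack, 4 sides (change => rack moved / shadow)"
    out=[]
    for k in range(4):
        pts=[ro+rot(rth+k*np.pi/2)@np.array([.083,t]) for t in np.linspace(-.07,.07,15)]
        out.append(np.mean([C[0][int(v),int(u)].astype(float).sum()/3 for u,v in [w2p(C,[*p,0]) for p in pts]]))
    return np.round(out)
E
python3 - <<'E'
from h import *
Wc=cam("wrist")
ro,rth,r=fit([(.075,.075),(.075,-.075),(-.075,-.075),(-.075,.075)],[p2w(Wc,(u*.7,v*.7),.015) for u,v in [(336,82),(505,81),(501,249),(342,249)]])
print(ro,rth,r); np.save("rack.npy",[*ro,rth])
B=np.load("B.npy")
ok=pick(B[0]); print(ring(cam("top"),ro,rth))
if ok:
    place(ro,rth,0)
    robot.movep([ro[0]-.08,ro[1],.3],down(rth-np.pi/2)); save(cam("wrist"),"w7.png",(100,0,460,270),2.2)
print(robot.state()["time_s"],robot.state()["grip_width"])
E
```

```text
[ 0.53141309 -0.36823989] 0.22870060843285234 0.0018990815659804606
pick 0.363 25.0 [-1.2  0.4 -2.3]
[107. 107.  96. 106.]
70.3917 0.9986284160709947
```

View pics/w7.png

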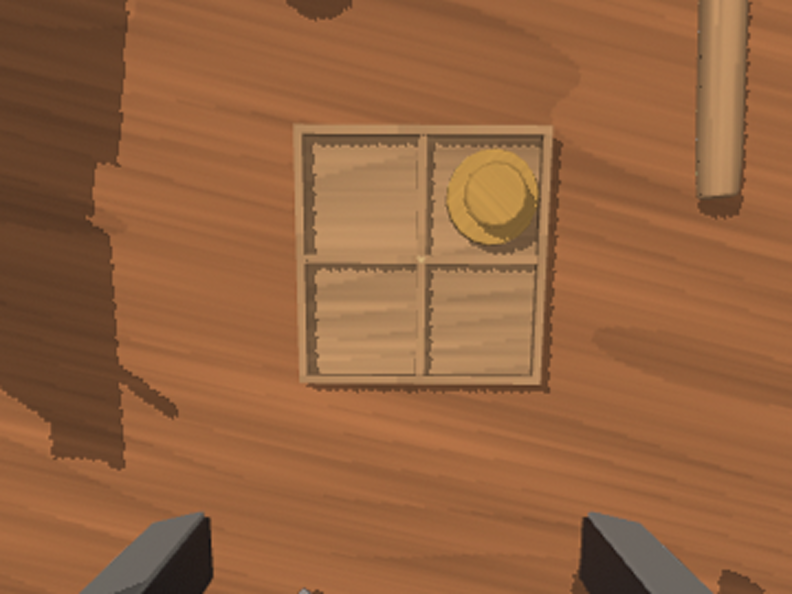

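Button 3 lies flat in its compartment, about 4 mm to the right of centre. I'll correct the rack estimate and continue with the others.

Run:
```python
from h import *
x,y,rth=np.load("rack.npy"); ro=np.array([x,y])+rot(rth)@np.array([0,.004]); np.save("rack.npy",[*ro,rth]); B=np.load("B.npy")
for b,i in ((1,1),(2,2),(3,3)):
    ok=pick(B[b]); print(ring(cam("top"),np.array([x,y]),rth))
    if not ok: print("MISS",b); break
    place(ro,rth,i)
robot.movep([ro[0]-.08,ro[1],.3],down(rth-np.pi/2)); save(cam("wrist"),"w8.png",(100,0,460,270),2.2)
save(cam("top"),"t8.png",(130,90,480,330),2.25)
print(robot.state()["time_s"],robot.state()["grip_width"])
```

```text
pick 0.37 25.0 [ 0.2 -0.3 -1.8]
[105. 107.  95. 106.]
pick 0.367 25.0 [-0.5  0.4 -1. ]
[104. 107.  95. 103.]
pick 0.367 25.0 [-0.5 -0.7 -2.6]
[105. 104.  94. 105.]
99.375 1.0027730342296792
```

View pics/w8.png

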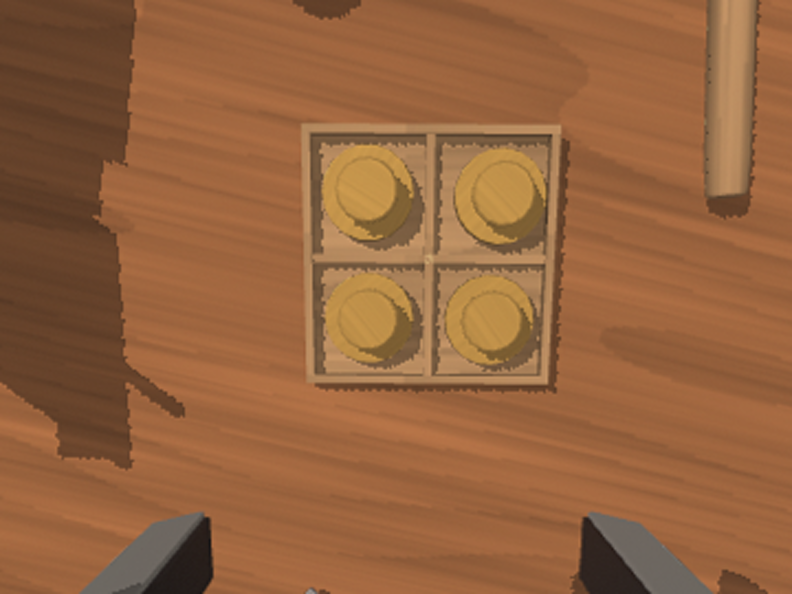

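All four buttons lie flat, each in its own compartment. Next I push the tray back in.

Run:
```python
from h import *
th=TH-np.pi/2
p=W(-.2205,.0595); robot.movep([*p,.24],down(th)); robot.move_l([*p,.114]); robot.gripper_close(25)
s=robot.state();print(s["grip_width"],s["grip_force"]); f0=s["contact_force"]
for x in (.15,.1,.0915,.089):
    q=W(-x,.0595); robot.move_l([*q,.114],feed=.08); print(x,(robot.state()["contact_force"]-f0).round(1),toL(robot.state()["tcp_pos"]))
robot.ungrasp(); robot.move_l([*q,.28],feed=.25)
robot.movep([.4,-.15,.42],down(th)); robot.wait(.5)
save(cam("top"),"t9.png",(130,90,480,330),2.25); save(cam("scene"),"s9.png"); print(robot.state()["time_s"])
```

```text
0.14606428033572325 25.000176429748535
0.15 [ 0.1  0.8 -1.1] [-0.14966138  0.06007453]
0.1 [ 1.3 -0.2 -1.3] [-0.09950276  0.06003187]
0.0915 [-0.8  0.1 -0.2] [-0.09112102  0.06005881]
0.089 [-10.3  -1.3   6.5] [-0.09094465  0.06007297]
109.7917
```

View pics/s9.png

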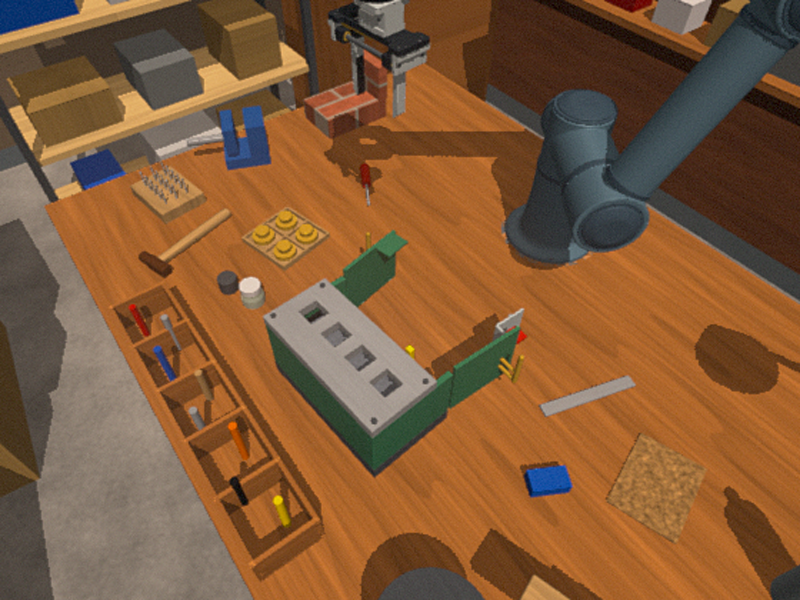

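The final view shows the buttons in the rack around (286,237), the tray back at its stop, both doors open, and the other bench items where they were.

```bash
python3 -c "
from plant import robot, viewer, hand_in
print(hand_in())"
```

```text
the job is handed in; nothing more can be done
None
```

The job is handed in, though no verdict came back: both doors are open, the bolt is down, all four buttons lie flat in their own rack compartments, the tray is back in, and the robot clock read about 110 s.

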